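# Set the model buildings on their foundations

## Robot

A 6-joint arm with a two-finger parallel gripper is mounted at the origin on the work surface. World frame = base frame: x ahead of the robot, y to its left, z up, the work surface at z = 0. Lengths are in m, angles in rad, forces in N, time in s.
With the tool pointing down it reaches from about 0.35 to 0.775 m from the base axis. Payload 7.3 kg.
Tool frame: the origin (TCP) lies midway between the tips of the shut fingers; the grasp point (between the pads) lies 19 mm behind it; z points along the fingers, y is the line along which they close (so a half turn about z gives the same grasp; the last joint's range is limited). The gripper opens to 92 mm and grips with 3 to 60 N. Pads are 19 mm wide; open, the fingers measure 130 mm over their backs; the gripper's body (75 mm by 190 mm) begins 47 mm behind the grasp point.
Start: joints at [1.096, 0.342, 1.524, -0, 1.275, -0.146], TCP at [0.17, 0.497, 0.227] pointing down, gripper open.
Joint ranges: [-2.53, 2.53], [-0.77, 2.02], [0.04, 2.7], [-1, 4.14], [0.28, 2.66], [-3.11, 3.11]. Speed limits (rad/s): [2.57, 2.57, 3.14, 3.14, 3.14, 3.14].

## Interface

Orientations are given as a unit quaternion [x, y, z, w].
In Python, from station import manip gives the robot as it stands. The module is installed in compiled form; this text tells all that it offers.
- The arm moves only by the tool tcp_steps, called as name(argument=value, ...) on one line, values as JSON. Schema: {"type":"object","properties":{"offsets":{"type":"array","items":{"type":"number"},"minItems":7,"maxItems":84},"only":{"type":"string"},"quiet":{"type":"boolean"},"lines":{"type":"string"}},"required":["offsets"],"additionalProperties":false}. offsets is one flat list of numbers that holds 1 to 12 rows one after another, with no inner brackets; each row has 7 numbers: the opening from 0.0 (shut) to 1.0 (fully open), then dx, dy, dz in shares of 0.8 m (1.0 is 0.8 m), then a rotation vector rx, ry, rz in normalised numbers (1 is pi rad); each row is the pose to reach, as a shift and turn from the pose commanded when the call began, along the tool's axes at that moment; what a row does not reach only later rows make up. A row lasts 1/8 s, in which the tool goes at most 0.0625 m and 0.188 rad, less where a joint would pass 70% of its speed; a pose out of reach is approached as far as the arm can. The fingers move at their own pace and stop on an object; the grip force is fixed at half the most. Time passes only in rows, so rows that do not move let the fingers close. The tool returns the time, the measured TCP pose, the force, the opening and the grip force at its end. only (a regular expression) keeps the lines of the reply that match it, lines (a string "A,B") keeps lines A to B, and quiet returns only ok. Shift and turn numbers lie between -1 and 1, and a call with a number outside is refused. Input that does not fit is refused with a message, and nothing moves.
- manip.get_obs(): the state, without advancing time (a new reading comes with each control period).
- manip.snapshot(name): name is "scene" or "top" or "wrist"; returns the picture (480x640x3 uint8, blue, green, red); there is no depth.
- manip.get_calibration(name): a dict with "vertical_fov" (degrees; the focal length in pixels is half the picture's height over the tangent of half this angle, whatever the lens; pixels are square), "cx", "cy" (the principal point, pixels), "extrinsics" (4x4, takes a point from world to camera coordinates); the wrist camera has in their place "tool_from_camera" (4x4, takes a point from camera to tool coordinates, whose origin is the TCP and whose axes are the flange's). Camera axes: x right, y down, z forward; pixel columns grow to the right and rows downward; lengths in m; the calibration is good to about 2 mm. A picture is of the moment at which its call begins: read the wrist's pose just before it. get_calibration takes no time and is no camera call.
- manip.job_done(): hands the job in; it is judged then, once.
The state is a dict: "t": time; "joint_pos": joint angles; "qvel": joint speeds; "joint_torque": joint torques, N m; "position": TCP position; "eef_rot": TCP orientation; "contact_force": force on the tool from outside, world axes, zero at the start; "ft_torque": the same for the moment, N m; "finger_gap": opening from 0.0 (shut) to 1.0 (fully open); "finger_force": force on a finger pad.
Only numpy, scipy, OpenCV 4.12 (cv2) and the standard library are available. Lean on these libraries where they do the work, as an engineer would, in place of code of your own. Each camera call takes 0.05 s, during which the arm holds its last target. There are 200 camera calls.

## Task

Stand each of the four grey model buildings upright on the foundation slab of its own shape on the model railway baseboard: the long engine shed on the long slab, the square signal box on the square slab, the round water tower on the round slab, and the L-shaped station on the L-shaped slab with its side wing over the slab's side wing. Centre every building and square it up with its slab, so that it stands wholly on the slab, and let go of it. Do not push or knock over the little paint jar that stands in the middle of the buildings.

Things in the scene. Friction and masses are not known exactly. Their poses are not given: they have to be found in the camera images.
- engine_shed: long grey model shed with a pitched roof, loose, about 110 g; walls 42 mm along its x, 100 mm along its y, upright to 42 mm, ridge (along y) at 55 mm. Origin: centre of the underside; z up. Stands on the green cutting mat at the start (mat top 3 mm above the table). Grip it across its x.
- signal_box: square grey model signal box with a flat roof, loose, about 80 g; 44 x 44 mm, 60 mm tall, plain upright walls. Origin: centre of the underside; z up; x and y normal to its walls. On the cutting mat at the start.
- water_tower: round grey model water tower, loose, about 90 g; upright cylinder of diameter 46 mm, walls to 54 mm, low cone top to 62 mm. Origin: centre of the underside; z up. On the cutting mat at the start.
- station: L-shaped grey model station, loose, about 100 g. Main wing 36 mm along x, 90 mm along y, walls upright to 42 mm, ridge at 53 mm. Side wing stands out from it to +x: x = 18 to 54, y = 11 to 45 mm, flat roof at 45 mm. Origin: centre of the main wing's underside; z up. Grip the bare part of the main wing across x at about y = -20 mm. On the cutting mat at the start.
- station_wing (a point): centre of the underside of the station's side wing, at (36, 28, 0) mm in the station's frame, same axes; it belongs above the point (36, 28) mm of slab_ell
- slab_long: fixed flat concrete-grey slab for the engine shed, rectangle 60 mm along x, 118 mm along y, 5 mm thick. Origin: centre of its underside, which lies on the turf-green baseboard (top 10 mm above the table); the top, where the building stands, is 5 mm above the origin.
- slab_square: fixed flat grey slab for the signal box, 62 x 62 mm, 5 mm thick, on the baseboard. Origin: centre of its underside; x and y normal to its edges. The signal box may stand in any of the four quarter turns.
- slab_round: fixed flat grey disc for the water tower, diameter 64 mm, 5 mm thick, on the baseboard. Origin: centre of its underside. Any yaw of the tower will do.
- slab_ell: fixed flat L-shaped grey slab for the station, 5 mm thick, on the baseboard; the station's outline plus 9 mm all round: main part 54 mm along x, 108 mm along y, side part y = 2 to 54 mm reaching to x = 63 mm. Origin: underside, at the centre of the main part; the station's origin belongs above it with the axes the same way.
- paint_jar0: bystander: small upright paint jar, diameter 27 mm, 45 mm tall, in the middle of the buildings on the cutting mat; to be left where it is. Origin: centre of the underside.
Not all that is in view belongs to the job. What is shaped like the water_tower but yellow is not meant.

How it is judged:
At the end, for the whole second after the job is handed in: Each building upright (0.06 rad) on top of its own slab (height -2 to +3 mm), centred within 13 mm; shed, signal box (any quarter turn) and station squared up within 0.26 rad, the station's side wing within 15 mm of its place each way; all at rest (horizontal distance between engine_shed and slab_long below 0.013 m and z of engine_shed in the frame of slab_long between 0.003 and 0.008 m and angle between each of engine_shed, signal_box, water_tower, station's own z axis and vertical below 0.06 rad and linear speed of each of engine_shed, signal_box, water_tower, station below 0.02 m/s and angular speed of each of engine_shed, signal_box, water_tower, station below 0.3 rad/s and horizontal distance between signal_box and slab_square below 0.013 m and z of signal_box in the frame of slab_square between 0.003 and 0.008 m and horizontal distance between water_tower and slab_round below 0.013 m and z of water_tower in the frame of slab_round between 0.003 and 0.008 m and horizontal distance between station and slab_ell below 0.013 m and z of station in the frame of slab_ell between 0.003 and 0.008 m and angle between the y axis of engine_shed and the y axis of slab_long, either way round below 0.26 rad and (angle between the y axis of signal_box and the y axis of slab_square, either way round below 0.26 rad or angle between the y axis of signal_box and the x axis of slab_square, either way round below 0.26 rad) and angle between the y axis of station and the y axis of slab_ell, either way round below 0.26 rad and x of station_wing in the frame of slab_ell between 0.021 and 0.051 m and y of station_wing in the frame of slab_ell between 0.013 and 0.043 m); the robot touches nothing.
It fails at once if the paint jar amid the buildings is shifted by more than 25 mm or knocked over (distance of paint_jar0 from where it was at the start of the episode above 0.025 m or angle between paint_jar0's own z axis and vertical above 0.5 rad).
It also fails if it takes over 120 s, if anything falls off the work surface, if the arm or the gripper's body presses on something with over 40 N, if the wrist force passes 120 N, or if a joint passes its speed limit or range.

## Working session

There is one attempt and no reset: what is moved stays moved. The work goes in short steps, Python scripts to look and compute and a tool call to move; the robot and the scene stay as the last step left them, time stands still between calls to the robot, and variables do not carry over. Pictures are saved under pics/ and viewed, at most 14 in all, crops included, and the job is handed in when it is done.

```bash
mkdir -p pics
```

Run:
```python
from station import manip
import cv2
o=manip.get_obs(); print({k:o[k] for k in("t","position","eef_rot","finger_gap","contact_force")})
for n in("scene","top","wrist"):
    cv2.imwrite(f"pics/{n}0.png",manip.snapshot(n)); print(n,manip.get_calibration(n))
```

```text
{'t': 0.0, 'position': array([0.16932032, 0.49652101, 0.2260254 ]), 'eef_rot': array([ 1.63647760e-01,  9.86518524e-01, -7.48479004e-04, -2.30499881e-04]), 'finger_gap': 1.0028704626541225, 'contact_force': array([ 0.31963532,  0.38606344, -0.26556492])}
scene {'vertical_fov': 47.13271581535461, 'cx': 319.10428945057805, 'cy': 236.79195620508534, 'extrinsics': array([[ 0.86376709,  0.50358914,  0.01744709, -0.4036694 ],
       [ 0.3275233 , -0.53478877, -0.77892841, -0.11278598],
       [-0.38292938,  0.67852705, -0.62687011,  1.13131299],
       [ 0.        ,  0.        ,  0.        ,  1.        ]])}
top {'vertical_fov': 49.10282572257939, 'cx': 321.9475213116912, 'cy': 237.89154733764354, 'extrinsics': array([[ 0.02363354, -0.99971991, -0.00124545,  0.00974841],
       [-0.98821874, -0.02317318, -0.1512836 ,  0.46173811],
       [ 0.15121237,  0.00480615, -0.98848962,  0.90211884],
       [ 0.        ,  0.        ,  0.        ,  1.        ]])}
wrist {'vertical_fov': 62.77731161601611, 'cx': 314.1414160741158, 'cy': 237.06263207003641, 'tool_from_camera': array([[-3.28229112e-04, -9.61557682e-01, -2.74602835e-01,
         7.32397257e-02],
       [ 9.99999643e-01, -5.29375708e-04,  6.58391902e-04,
         9.30883692e-04],
       [-7.78449861e-04, -2.74602521e-01,  9.61557512e-01,
        -1.57807486e-01],
       [ 0.00000000e+00,  0.00000000e+00,  0.00000000e+00,
         1.00000000e+00]])}
```

View pics/top0.png

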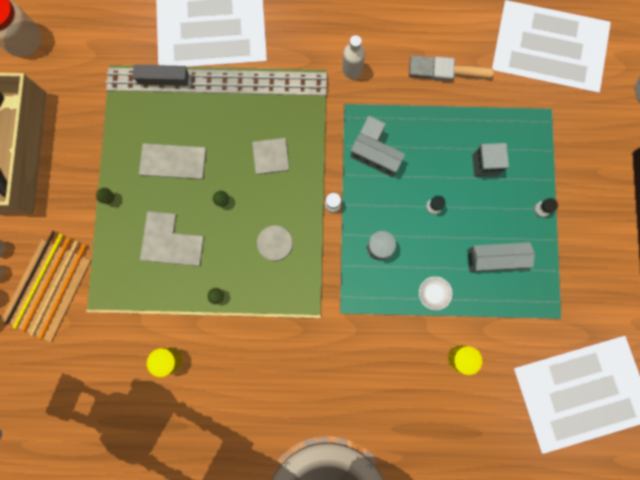

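View pics/scene0.png

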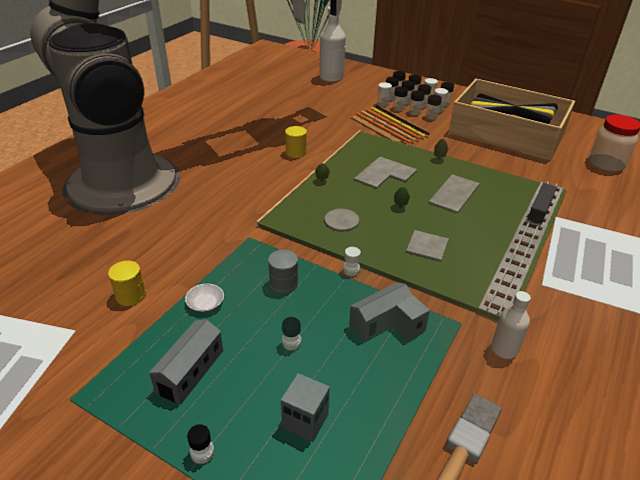

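Run:
```python
import cv2,numpy as np
t=cv2.imread("pics/top0.png"); s=cv2.imread("pics/scene0.png")
def crop(im,x,y,w,h,k,n,step=20):
    c=cv2.resize(im[y:y+h,x:x+w],None,fx=k,fy=k,interpolation=cv2.INTER_CUBIC)
    for i in range(0,w,step):
        cv2.line(c,(int(i*k),0),(int(i*k),6),(0,0,255),1); cv2.putText(c,str(x+i),(int(i*k),16),0,.35,(255,255,255),1)
    for i in range(0,h,step):
        cv2.line(c,(0,int(i*k)),(6,int(i*k)),(0,0,255),1); cv2.putText(c,str(y+i),(8,int(i*k)+4),0,.35,(255,255,255),1)
    cv2.imwrite(n,c)
crop(t,340,100,220,220,2.7,"pics/mat.png"); crop(s,140,240,320,230,2.5,"pics/scmat.png")
hsv=cv2.cvtColor(t,cv2.COLOR_BGR2HSV)
m=((hsv[...,1]<70)&(hsv[...,2]>110)).astype(np.uint8)*255
m[:100]=0;m[310:]=0;m[:,:110]=0;m[:,310:]=0
for c in cv2.findContours(m,cv2.RETR_EXTERNAL,cv2.CHAIN_APPROX_SIMPLE)[0]:
    if cv2.contourArea(c)>300: print(cv2.contourArea(c),cv2.minAreaRect(c),cv2.approxPolyDP(c,4,True).reshape(-1,2).tolist())
```

```text
945.5 ((274.5, 242.5), (35.0, 35.0), 90.0) [[273, 225], [261, 231], [257, 247], [264, 257], [277, 260], [287, 255], [292, 241], [284, 228]]
2289.5 ((172.51828002929688, 238.3353729248047), (60.95820999145508, 49.80462646484375), 6.340191841125488) [[147, 212], [140, 259], [199, 265], [203, 237], [174, 233], [174, 214]]
1970.5 ((172.07254028320312, 160.8756561279297), (65.09046936035156, 32.191139221191406), 3.6913864612579346) [[142, 145], [139, 174], [202, 178], [204, 147]]
1055.5 ((270.36358642578125, 155.69638061523438), (33.08265686035156, 34.154964447021484), 83.1572265625) [[284, 138], [252, 143], [256, 173], [288, 169]]
```

View pics/mat.png

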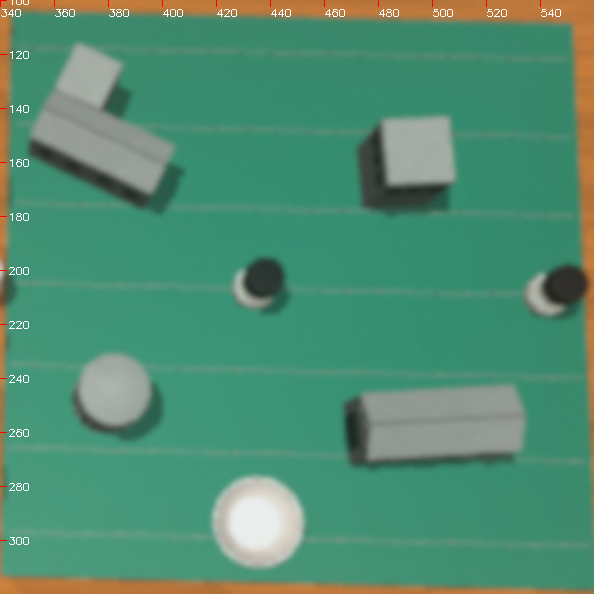

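View pics/scmat.png

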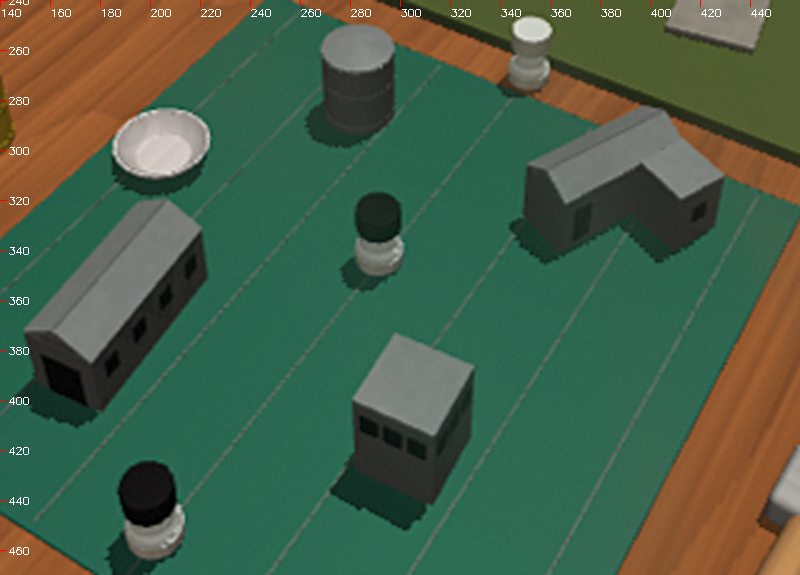

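Top view: engine shed (503,257), signal box (495,157), grey tower (382,245), station (378,150), jar (437,205). Could be taken for the tower: yellow cylinders (161,362) and (468,361), rejected by colour. The close crop confirms the grey one. Slabs: long (172,161), square (270,156), round (274,243), ell (172,240). Next I triangulate.

Create h.py:
```python
import numpy as np,cv2
from station import manip
from scipy.spatial.transform import Rotation as R
def cam(n,obs=None):
    c=manip.get_calibration(n); f=240/np.tan(np.radians(c["vertical_fov"]/2))
    if n=="wrist":
        T=np.eye(4);T[:3,:3]=R.from_quat(obs["eef_rot"]).as_matrix();T[:3,3]=obs["position"]
        W=T@c["tool_from_camera"]
    else: W=np.linalg.inv(c["extrinsics"])
    return f,c["cx"],c["cy"],W
def ray(C,p):
    f,cx,cy,W=C; d=W[:3,:3]@np.array([(p[0]-cx)/f,(p[1]-cy)/f,1]); return W[:3,3],d/np.linalg.norm(d)
def onz(C,p,z):
    o,d=ray(C,p); return o+d*(z-o[2])/d[2]
def tri(Ca,a,Cb,b):
    o,d=ray(Ca,a);q,e=ray(Cb,b); s=np.linalg.lstsq(np.c_[d,-e],q-o,rcond=None)[0]
    A=o+s[0]*d;B=q+s[1]*e; return (A+B)/2,np.linalg.norm(A-B)
```

Create m.py:
```python
from h import *
np.set_printoptions(precision=4,suppress=True)
T=cam("top");S=cam("scene")
mt=lambda c:(c[0]/2.7+340,c[1]/2.7+100); ms=lambda c:(c[0]/2.5+140,c[1]/2.5+240)
P=dict(box1=((383,122),(474,367)),box2=((449,117),(434,436)),box3=((455,182),(353,402)),box4=((389,187),(397,333)),
 ridge1=((525,415),(52,330)),ridge2=((370,424),(168,199)),tower=((115,390),(358,49)),
 st_wing=((122,65),(669,210)),eaveE=((152,194),(527,165)))
for k,(a,b) in P.items(): print(k,*tri(T,mt(a),S,ms(b)))
def rep(n,q,z):
    w=np.array([onz(T,p,z)[:2] for p in q]); print(n,'mean',w.mean(0),'sides mm',np.linalg.norm(np.roll(w,-1,0)-w,axis=1)*1e3,
      'edge ang deg',np.degrees(np.arctan2(*(np.roll(w,-1,0)-w).T[::-1])))
    return w
rep('box',[mt(c) for c in((383,122),(449,117),(455,182),(389,187))],.063)
rep('shed',[mt(c) for c in((362,395),(515,385),(520,452),(368,461))],.045)
rep('stat',[mt(c) for c in((50,92),(175,147),(152,194),(32,137))],.045)
rep('wing',[mt(c) for c in((78,43),(122,65),(101,107),(57,85))],.048)
print('tower',onz(T,mt((115,390)),.057),'jar top',onz(T,mt((264,276)),.048))
rep('long',[(142,145),(139,174.5),(202.5,178),(204.5,147)],.015)
rep('square',[(284.5,138),(252,142.5),(256,173.5),(288.5,169.5)],.015)
rep('ell',[(147,212),(140,259.5),(200,265.5),(203.5,237),(174,233),(174.5,214)],.015)
print('round',onz(T,(274.8,242.8),.015))
```

```bash
python3 m.py
```

```text
box1 [ 0.6313 -0.2594  0.0626] 0.0016314900500944026
box2 [ 0.6349 -0.3029  0.0637] 0.0005464297732106912
box3 [ 0.5914 -0.306   0.0619] 0.0009578759040681336
box4 [ 0.5877 -0.262   0.0626] 0.002937375095260559
ridge1 [ 0.4385 -0.347   0.0601] 3.676230079947744e-06
ridge2 [ 0.4309 -0.2477  0.0594] 0.0009171112391843119
tower [ 0.4496 -0.0849  0.0563] 0.0011805088946974175
st_wing [ 0.6707 -0.0921  0.0414] 0.007307792009710027
eaveE [ 0.5834 -0.1099  0.0459] 0.0012080153759058691
box mean [ 0.6106 -0.2829] sides mm [43.7476 44.2507 43.4335 44.2169] edge ang deg [ -84.1805 -176.6051   95.7909    3.8004]
shed mean [ 0.4339 -0.2986] sides mm [100.2946  43.8514  98.8596  43.157 ] edge ang deg [ -84.8913 -177.8586   94.7357    4.0029]
stat mean [ 0.6181 -0.0768] sides mm [91.7697 36.2398 88.8627 33.833 ] edge ang deg [-113.4298  154.9807   64.9915  -20.1504]
wing mean [ 0.664  -0.0677] sides mm [33.2941 32.8925 33.1371 32.9787] edge ang deg [-116.5138  154.9679   63.6278  -24.7629]
tower [ 0.449  -0.0852  0.057 ] jar top [ 0.5283 -0.1837  0.048 ]
long mean [0.6028 0.3038] sides mm [ 57.0456 118.4293  59.8    117.3722] edge ang deg [178.7199 -91.9059  -0.2654  89.4285]
square mean [0.6173 0.1209] sides mm [61.4809 60.5529 60.7947 61.5845] edge ang deg [  99.5509 -170.4425  -81.4178    8.9108]
ell mean [0.4603 0.2921] sides mm [ 88.1255 109.6865  52.3591  54.6372  35.3484  50.843 ] edge ang deg [175.9706 -94.362   -3.634   83.5689   2.3071  87.1175]
round [0.4534 0.1063 0.015 ]
```

Create d.py:
```python
# usage: d.py x y z yaw_of_tool_y_deg  -> shift/turn in present tool axes
import sys
from h import *
np.set_printoptions(precision=4,suppress=True)
x,y,z,a=map(float,sys.argv[1:]); o=manip.get_obs(); M=R.from_quat(o["eef_rot"]).as_matrix()
w=lambda v:(v+np.pi/2)%np.pi-np.pi/2
ty=np.array([np.cos(np.radians(a)),np.sin(np.radians(a)),0])
if ty@M[:,1]<0: ty=-ty
D=np.c_[np.cross(ty,[0,0,-1]),ty,[0,0,-1]]
print("d",M.T@(np.array([x,y,z])-o["position"]),"rv",R.from_matrix(M.T@D).as_rotvec(),"q",o["joint_pos"],"t",o["t"],"tooly",np.degrees(np.arctan2(M[1,1],M[0,1])))
```

```bash
python3 d.py .449 -.085 .11 0
```

Run:
```python
from h import *
exec(open('m.py').read().split("P=dict")[0])
p=[onz(T,q,.015)[:2] for q in[(147,212),(140,259.5),(200,265.5),(203.5,237)]]
a=np.radians(-4);X=np.array([np.cos(a),np.sin(a)]);Y=np.array([-X[1],X[0]])
print((p[1]+p[2])/2+.027*X,(p[2]+p[3])/2+.054*Y, p[0]-.063*X-.054*Y, 'trees',onz(T,(221,199),.03),onz(T,(216,296),.03),onz(T,(334,202),.03))
```

```text
d [-0.4525 -0.46    0.1167] rv [-0.0011  0.0006  1.242 ] q [ 1.096   0.3426  1.5248 -0.      1.2754 -0.146 ] t 0.15 tooly 71.15910692492984
[0.4399 0.2928] [0.4387 0.2922] [0.4384 0.2937] trees [0.5293 0.2055 0.03  ] [0.3541 0.2051 0.03  ] [0.5285 0.0004 0.03  ]
```

Careful with the scale: shifts go in shares of 0.8 m and turns go in shares of pi rad. That gives: -0.46 m / 0.8 = -0.575, -0.4525 m / 0.8 = -0.5656, 1.242 rad / 3.1416 = 0.3953.

tcp_steps(offsets=[1, -0.5656, -0.575, 0.125, 0, 0, 0.3953, 1, -0.5656, -0.575, 0.125, 0, 0, 0.3953, 1, -0.5656, -0.575, 0.125, 0, 0, 0.3953, 1, -0.5656, -0.575, 0.125, 0, 0, 0.3953, 1, -0.5656, -0.575, 0.125, 0, 0, 0.3953, 1, -0.5656, -0.575, 0.125, 0, 0, 0.3953, 1, -0.5656, -0.575, 0.125, 0, 0, 0.3953, 1, -0.5656, -0.575, 0.125, 0, 0, 0.3953, 1, -0.5656, -0.575, 0.125, 0, 0, 0.3953, 1, -0.5656, -0.575, 0.125, 0, 0, 0.3953, 1, -0.5656, -0.575, 0.125, 0, 0, 0.3953, 1, -0.5656, -0.575, 0.125, 0, 0, 0.3953])

```text
t: 1.65
position: [0.4495, -0.0861, 0.126]
eef_rot: [0.708, 0.706, -0.0, -0.0]
contact_force: [-0.7, 0.8, -0.0]
finger_gap: 0.996
finger_force: 0.0
```

```bash
python3 d.py .449 -.085 .021 0
```

Run:
```python
import cv2
from h import *
cv2.imwrite("pics/w1.png",manip.snapshot("wrist"))
```

```text
d [ 0.001  -0.0004  0.105 ] rv [-0.0008 -0.0004 -0.0031] q [-0.357   0.3377  1.8459  0.0001  0.9589 -0.3539] t 1.65 tooly -0.17932569711732732
```

View pics/w1.png

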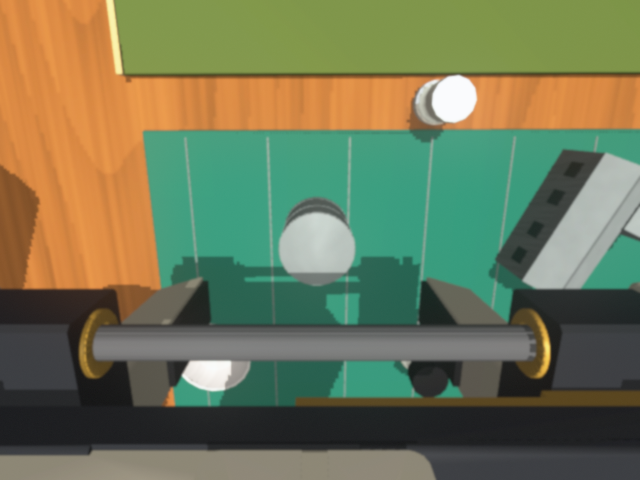

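Wrist view: the grey tower cap (317,248) lies centred between the fingers. The jar (430,375) and bowl (215,372) are clear of them. Descend, close, lift.

tcp_steps(offsets=[1, 0.0013, 0, 0.075, 0, 0, 0, 1, 0.0013, 0, 0.1313, 0, 0, 0, 1, 0.0013, 0, 0.1313, 0, 0, 0, 0, 0.0013, 0, 0.1313, 0, 0, 0, 0, 0.0013, 0, 0.1313, 0, 0, 0, 0, 0.0013, 0, 0.1313, 0, 0, 0, 0, 0.0013, 0, 0.1313, 0, 0, 0, 0, 0.0013, 0, 0.1313, 0, 0, 0, 0, 0.0013, 0, 0.1313, 0, 0, 0, 0, 0.0013, 0, 0.1313, 0, 0, 0])

```text
t: 2.95
position: [0.4496, -0.0837, 0.022]
eef_rot: [0.707, 0.707, 0.0, 0.0]
contact_force: [-0.6, 1.2, 6.1]
finger_gap: 0.499
finger_force: 30.0
```

```bash
python3 d.py .4534 .1063 .12 0
```

```text
d [ 0.19    0.0039 -0.098 ] rv [ 0.0008  0.0002 -0.0001] q [-0.352   0.5115  1.9492  0.0002  0.6801 -0.352 ] t 2.95 tooly -0.005199403231780144
```

To row units: 0.19 m / 0.8 = 0.2375, 0.16 m / 0.8 = 0.2.

tcp_steps(offsets=[0, 0, 0, -0.0625, 0, 0, 0, 0, 0, 0, -0.1125, 0, 0, 0, 0, 0.0625, 0, -0.1125, 0, 0, 0, 0, 0.1375, 0.005, -0.1125, 0, 0, 0, 0, 0.2, 0.005, -0.1125, 0, 0, 0, 0, 0.2375, 0.005, -0.1125, 0, 0, 0, 0, 0.2375, 0.005, -0.1125, 0, 0, 0, 0, 0.2375, 0.005, -0.1125, 0, 0, 0])

```text
t: 3.95
position: [0.4529, 0.106, 0.1114]
eef_rot: [0.707, 0.707, -0.0, -0.0]
contact_force: [0.5, -0.8, -0.8]
finger_gap: 0.499
finger_force: 30.0
```

```bash
python3 d.py .4534 .1063 .035 0
```

```text
d [0.0004 0.0005 0.0764] rv [-0.001   0.0003  0.0003] q [ 0.065   0.3712  1.8439 -0.0003  0.9274  0.0649] t 3.95 tooly 0.015801094136044122
```

To row units: 0.077 m / 0.8 = 0.0963, 0.07 m / 0.8 = 0.0875.

tcp_steps(offsets=[0, 0, 0, 0.0625, 0, 0, 0, 0, 0, 0, 0.0875, 0, 0, 0, 0, 0, 0, 0.0963, 0, 0, 0, 0, 0, 0, 0.0963, 0, 0, 0, 0.8, 0, 0, 0.0963, 0, 0, 0, 0.8, 0, 0, 0.0963, 0, 0, 0, 0.8, 0, 0, 0.0963, 0, 0, 0, 0.9, 0, 0, 0.0375, 0, 0, 0, 0.9, 0, 0, -0.0125, 0, 0, 0, 1, 0, 0, -0.05, 0, 0, 0, 1, 0, 0, -0.05, 0, 0, 0])

```text
t: 5.32
position: [0.4546, 0.1066, 0.1539]
eef_rot: [0.707, 0.707, 0.002, 0.002]
contact_force: [0.9, 0.0, 0.0]
finger_gap: 0.997
finger_force: 0.0
```

```bash
python3 d.py .4344 -.2975 .12 4.6
```

```text
d [-0.4041 -0.0205  0.0336] rv [ 0.0054 -0.0002 -0.0801] q [0.0659 0.3121 1.7908 0.0001 1.0333 0.0657] t 5.325 tooly 0.010379268744469677
```

To row units: -0.404 m / 0.8 = -0.505, -0.36 m / 0.8 = -0.45, -0.08 rad / 3.1416 = -0.0255.

tcp_steps(offsets=[1, -0.075, -0.0038, 0, 0, 0, -0.0064, 1, -0.15, -0.0075, 0, 0, 0, -0.0127, 1, -0.225, -0.0125, 0, 0, 0, -0.0191, 1, -0.3, -0.0163, 0, 0, 0, -0.0255, 1, -0.375, -0.02, 0, 0, 0, -0.0255, 1, -0.45, -0.0225, 0, 0, 0, -0.0255, 1, -0.505, -0.025, 0.025, 0, 0, -0.0255, 1, -0.505, -0.025, 0.05, 0, 0, -0.0255, 1, -0.505, -0.025, 0.05, 0, 0, -0.0255, 1, -0.505, -0.025, 0.05, 0, 0, -0.0255])

```text
t: 6.58
position: [0.4333, -0.2971, 0.1117]
eef_rot: [0.678, 0.735, 0.0, -0.0]
contact_force: [1.1, 0.4, -0.2]
finger_gap: 0.999
finger_force: 0.0
```

```bash
python3 d.py .4344 -.2975 .021 4.6
```

Run:
```python
import cv2
from h import *
cv2.imwrite("pics/w2.png",manip.snapshot("wrist"))
```

```text
d [-0.0005  0.001   0.0907] rv [-0.0002 -0.0004  0.0004] q [-0.747   0.4646  1.6818  0.0002  0.9957 -0.8278] t 6.575 tooly 4.623256871765264
```

View pics/w2.png

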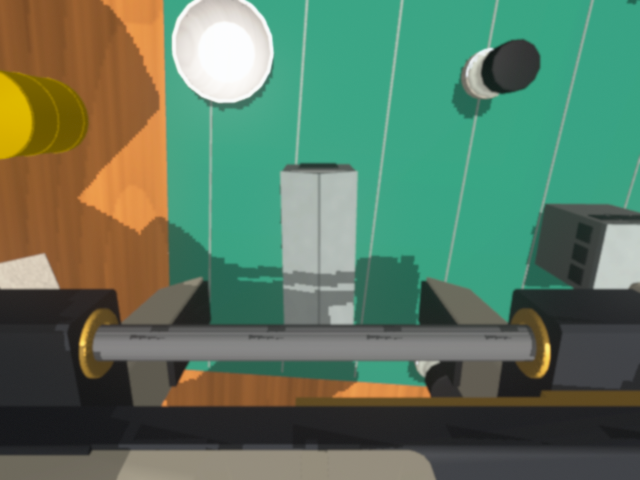

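The shed's ridge (320,245) is centred and parallel between the fingers, which have clear mat on both sides.

To row units: 0.09 m / 0.8 = 0.1125, 0.05 m / 0.8 = 0.0625.

tcp_steps(offsets=[1, 0, 0.0013, 0.0625, 0, 0, 0, 1, 0, 0.0013, 0.1125, 0, 0, 0, 1, 0, 0.0013, 0.1125, 0, 0, 0, 0, 0, 0.0013, 0.1125, 0, 0, 0, 0, 0, 0.0013, 0.1125, 0, 0, 0, 0, 0, 0.0013, 0.1125, 0, 0, 0, 0, 0, 0.0013, 0.1125, 0, 0, 0, 0, 0, 0.0013, 0.1125, 0, 0, 0, 0, 0, 0.0013, 0.1125, 0, 0, 0, 0, 0, 0.0013, 0.1125, 0, 0, 0])

```text
t: 7.88
position: [0.4345, -0.2976, 0.0219]
eef_rot: [0.678, 0.735, 0.0, 0.0]
contact_force: [0.0, 0.5, 1.4]
finger_gap: 0.458
finger_force: 30.0
```

```bash
python3 d.py .603 .3035 .12 -1
```

```text
d [ 0.5857  0.216  -0.0982] rv [0.0006 0.0004 0.0975] q [-0.7462  0.5984  1.7571  0.0003  0.7853 -0.8264] t 7.875 tooly 4.584861131723559
```

To row units: 0.55 m / 0.8 = 0.6875, 0.495 m / 0.8 = 0.6188, 0.097 rad / 3.1416 = 0.0309.

tcp_steps(offsets=[0, 0, 0, -0.0625, 0, 0, 0, 0, 0, 0, -0.125, 0, 0, 0, 0, 0.0688, 0.025, -0.125, 0, 0, 0.0032, 0, 0.1375, 0.05, -0.125, 0, 0, 0.0064, 0, 0.2063, 0.075, -0.125, 0, 0, 0.0095, 0, 0.275, 0.1, -0.125, 0, 0, 0.0127, 0, 0.3438, 0.125, -0.125, 0, 0, 0.0159, 0, 0.4125, 0.15, -0.125, 0, 0, 0.0191, 0, 0.4813, 0.175, -0.125, 0, 0, 0.0223, 0, 0.55, 0.2, -0.125, 0, 0, 0.0255, 0, 0.6188, 0.225, -0.125, 0, 0, 0.0286, 0, 0.6875, 0.25, -0.125, 0, 0, 0.0309])

```text
t: 9.38
position: [0.5895, 0.2684, 0.1211]
eef_rot: [0.713, 0.701, -0.001, -0.0]
contact_force: [1.0, -0.4, -1.7]
finger_gap: 0.456
finger_force: 30.0
```

```bash
python3 d.py .603 .3035 .12 -1
```

```text
d [0.0353 0.0129 0.0011] rv [-0.0011  0.0007  0.0003] q [ 0.3092  0.6561  1.2971 -0.0003  1.1896  0.3265] t 9.375 tooly -0.985500068545666
```

To row units: 0.05 m / 0.8 = 0.0625, 0.036 m / 0.8 = 0.045.

tcp_steps(offsets=[0, 0.045, 0.0163, 0, 0, 0, 0, 0, 0.045, 0.0163, 0.0375, 0, 0, 0, 0, 0.045, 0.0163, 0.0625, 0, 0, 0, 0, 0.045, 0.0163, 0.0625, 0, 0, 0])

```text
t: 9.88
position: [0.6016, 0.302, 0.0691]
eef_rot: [0.713, 0.701, -0.003, -0.001]
contact_force: [-0.2, -0.7, -0.7]
finger_gap: 0.452
finger_force: 30.0
```

```bash
python3 d.py .603 .3035 .035 -1
```

```text
d [0.0016 0.0016 0.0341] rv [-0.0052  0.0021  0.0007] q [ 0.3515  0.7557  1.2563 -0.0001  1.1351  0.3683] t 9.875 tooly -0.9611966119296995
```

To row units: -0.09 m / 0.8 = -0.1125, -0.07 m / 0.8 = -0.0875.

tcp_steps(offsets=[0, 0.0013, 0.0013, 0.025, 0, 0, 0, 0, 0.0013, 0.0013, 0.0375, 0, 0, 0, 0, 0.0013, 0.0013, 0.0425, 0, 0, 0, 0, 0.0013, 0.0013, 0.0425, 0, 0, 0, 0, 0.0013, 0.0013, 0.0425, 0, 0, 0, 0.8, 0.0013, 0.0013, 0.0425, 0, 0, 0, 0.8, 0.0013, 0.0013, 0.0425, 0, 0, 0, 0.8, 0.0013, 0.0013, 0.0425, 0, 0, 0, 0.8, 0.0013, 0.0013, -0.025, 0, 0, 0, 1, 0, 0, -0.0875, 0, 0, 0, 1, 0, 0, -0.1125, 0, 0, 0, 1, 0, 0, -0.1125, 0, 0, 0])

```text
t: 11.38
position: [0.6041, 0.3029, 0.1639]
eef_rot: [0.713, 0.701, 0.002, 0.001]
contact_force: [0.4, 0.1, -0.4]
finger_gap: 0.997
finger_force: 0.0
```

```bash
python3 d.py .6106 -.2829 .155 4.7
```

```text
d [-0.5856  0.0164  0.008 ] rv [ 0.0041 -0.0014 -0.099 ] q [0.3514 0.668  1.151  0.0001 1.3182 0.3683] t 11.375 tooly -0.9728167898389173
```

To row units: -0.5856 m / 0.8 = -0.732, -0.54 m / 0.8 = -0.675, -0.099 rad / 3.1416 = -0.0315.

tcp_steps(offsets=[1, -0.075, 0, 0, 0, 0, -0.0032, 1, -0.15, 0, 0, 0, 0, -0.0064, 1, -0.225, 0.0038, 0, 0, 0, -0.0095, 1, -0.3, 0.0075, 0, 0, 0, -0.0127, 1, -0.375, 0.0113, 0, 0, 0, -0.0159, 1, -0.45, 0.0125, 0, 0, 0, -0.0191, 1, -0.525, 0.015, 0, 0, 0, -0.0223, 1, -0.6, 0.0175, 0, 0, 0, -0.0255, 1, -0.675, 0.02, 0, 0, 0, -0.0315, 1, -0.732, 0.0205, 0.0188, 0, 0, -0.0315, 1, -0.732, 0.0205, 0.0375, 0, 0, -0.0315, 1, -0.732, 0.0205, 0.0375, 0, 0, -0.0315])

```text
t: 12.88
position: [0.6083, -0.282, 0.1285]
eef_rot: [0.678, 0.735, -0.0, -0.003]
contact_force: [-0.1, 0.1, 0.4]
finger_gap: 1.0
finger_force: 0.0
```

```bash
python3 d.py .6106 -.2829 .027 4.7
```

Run:
```python
import cv2
from h import *
cv2.imwrite("pics/w3.png",manip.snapshot("wrist"))
```

```text
d [-0.0015  0.0027  0.1015] rv [-0.0046 -0.004  -0.0004] q [-0.5486  0.693   1.2043  0.0005  1.2504 -0.6304] t 12.875 tooly 4.679084659966168
```

View pics/w3.png

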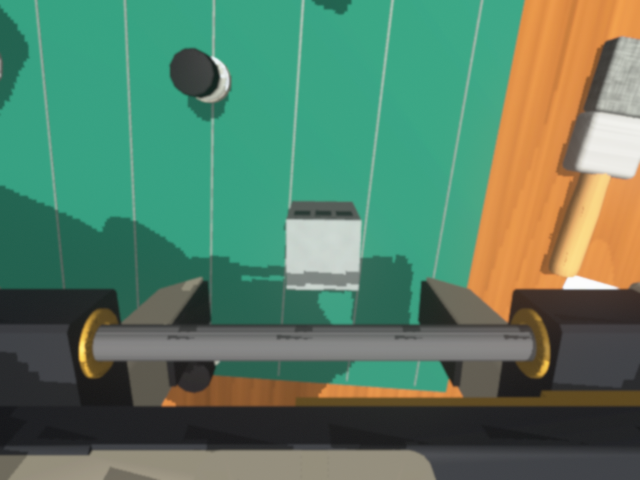

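The signal box roof (323,252) is squared up and near the middle. Descend and grip.

To row units: 0.101 m / 0.8 = 0.1263, 0.09 m / 0.8 = 0.1125.

tcp_steps(offsets=[1, -0.0013, 0.0013, 0.0625, 0, 0, 0, 1, -0.0013, 0.0013, 0.1125, 0, 0, 0, 1, -0.0013, 0.0013, 0.1263, 0, 0, 0, 1, -0.0013, 0.0013, 0.1263, 0, 0, 0, 0, -0.0013, 0.0013, 0.1263, 0, 0, 0, 0, -0.0013, 0.0013, 0.1263, 0, 0, 0, 0, -0.0013, 0.0013, 0.1263, 0, 0, 0, 0, -0.0013, 0.0013, 0.1263, 0, 0, 0, 0, -0.0013, 0.0013, 0.1263, 0, 0, 0, 0, -0.0013, 0.0013, 0.1263, 0, 0, 0, 0, -0.0013, 0.0013, 0.1263, 0, 0, 0])

```text
t: 14.3
position: [0.611, -0.2843, 0.0308]
eef_rot: [0.678, 0.735, 0.0, 0.0]
contact_force: [1.0, -0.1, 0.3]
finger_gap: 0.473
finger_force: 30.0
```

```bash
python3 d.py .6173 .1209 .13 9
```

```text
d [ 0.4033  0.0395 -0.0992] rv [ 0.0005  0.0002 -0.0751] q [-0.5492  0.7971  1.2895  0.0002  1.0544 -0.6312] t 14.3 tooly 4.696095851101002
```

To row units: 0.402 m / 0.8 = 0.5025, 0.12 m / 0.8 = 0.15, -0.075 rad / 3.1416 = -0.0239.

tcp_steps(offsets=[0, 0, 0, -0.0625, 0, 0, 0, 0, 0, 0, -0.1125, 0, 0, 0, 0, 0.075, 0.0075, -0.1125, 0, 0, -0.0032, 0, 0.15, 0.015, -0.1125, 0, 0, -0.0095, 0, 0.225, 0.0225, -0.1125, 0, 0, -0.0159, 0, 0.3, 0.03, -0.1125, 0, 0, -0.0223, 0, 0.375, 0.0375, -0.1125, 0, 0, -0.0239, 0, 0.45, 0.0438, -0.1125, 0, 0, -0.0239, 0, 0.5025, 0.0494, -0.1125, 0, 0, -0.0239, 0, 0.5025, 0.0494, -0.075, 0, 0, -0.0239, 0, 0.5025, 0.0494, -0.0625, 0, 0, -0.0239, 0, 0.5025, 0.0494, -0.0625, 0, 0, -0.0239])

```text
t: 15.8
position: [0.6167, 0.119, 0.0799]
eef_rot: [0.65, 0.76, -0.001, -0.001]
contact_force: [-0.3, -0.1, -0.0]
finger_gap: 0.48
finger_force: 30.0
```

```bash
python3 d.py .6173 .1198 .043 9
```

```text
d [0.0007 0.0008 0.0369] rv [-0.0022 -0.0001 -0.0009] q [ 0.0687  0.667   1.4033 -0.0001  1.0736 -0.0874] t 15.8 tooly 8.949255444772488
```

To row units: -0.08 m / 0.8 = -0.1, -0.06 m / 0.8 = -0.075.

tcp_steps(offsets=[0, 0.0013, 0.0013, 0.025, 0, 0, 0, 0, 0.0013, 0.0013, 0.0413, 0, 0, 0, 0, 0.0013, 0.0013, 0.0463, 0, 0, 0, 0, 0.0013, 0.0013, 0.0463, 0, 0, 0, 0, 0.0013, 0.0013, 0.0463, 0, 0, 0, 0.8, 0.0013, 0.0013, 0.0463, 0, 0, 0, 0.8, 0.0013, 0.0013, 0.0463, 0, 0, 0, 0.8, 0.0013, 0.0013, 0.0463, 0, 0, 0, 0.8, 0.0013, 0.0013, -0.025, 0, 0, 0, 1, 0, 0, -0.075, 0, 0, 0, 1, 0, 0, -0.1, 0, 0, 0, 1, 0, 0, -0.1, 0, 0, 0])

```text
t: 17.3
position: [0.6182, 0.1198, 0.1626]
eef_rot: [0.649, 0.76, 0.001, 0.001]
contact_force: [0.3, -0.3, -0.3]
finger_gap: 0.995
finger_force: 0.0
```

```bash
python3 -c "
import numpy as np
a=np.radians(-25);print(.618+.02*np.sin(a),-.077-.02*np.cos(a)); a=np.radians(-4);print(.439+.02*np.sin(a),.293-.02*np.cos(a))"
python3 d.py .6095 -.0951 .14 -25
```

```text
0.609547634765186 -0.09512615574073299
0.4376048705251175 0.2730487189948035
d [-0.2109 -0.0423  0.0225] rv [ 0.004  -0.0009  0.5934] q [ 0.0697  0.5829  1.3117  0.0001  1.243  -0.0873] t 17.3 tooly 8.99881357150977
```

To row units: -0.211 m / 0.8 = -0.2638, -0.17 m / 0.8 = -0.2125, 0.593 rad / 3.1416 = 0.1888.

tcp_steps(offsets=[1, -0.075, -0.015, 0, 0, 0, 0.0573, 1, -0.15, -0.03, 0, 0, 0, 0.1146, 1, -0.2125, -0.045, 0, 0, 0, 0.1719, 1, -0.2638, -0.0529, 0.025, 0, 0, 0.1888, 1, -0.2638, -0.0529, 0.05, 0, 0, 0.1888, 1, -0.2638, -0.0529, 0.05, 0, 0, 0.1888, 1, -0.2638, -0.0529, 0.05, 0, 0, 0.1888])

```text
t: 18.18
position: [0.6085, -0.0948, 0.1206]
eef_rot: [0.843, 0.538, -0.0, -0.0]
contact_force: [0.2, 0.2, 0.5]
finger_gap: 1.002
finger_force: 0.0
```

```bash
python3 d.py .6095 -.0951 .021 -25
```

Run:
```python
import cv2
from h import *
cv2.imwrite("pics/w4.png",manip.snapshot("wrist"))
```

```text
d [0.0002 0.0011 0.0996] rv [-0.0004 -0.0001  0.0011] q [-0.279   0.6011  1.4034  0.0002  1.1375  0.1561] t 18.175 tooly -24.939024693904642
```

View pics/w4.png

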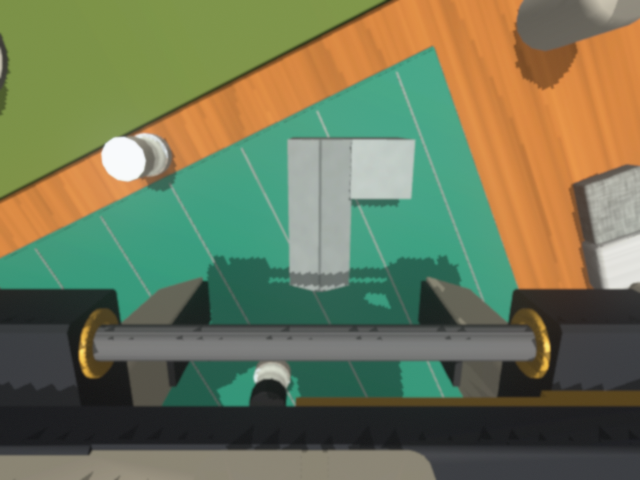

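The station ridge (320,210) is straight, with the wing to the right at (383,168). The jar cap (268,390) is well behind the finger plane. Descend and grip.

To row units: 0.0985 m / 0.8 = 0.1231, 0.09 m / 0.8 = 0.1125.

tcp_steps(offsets=[1, 0, 0.0013, 0.0625, 0, 0, 0, 1, 0, 0.0013, 0.1125, 0, 0, 0, 1, 0, 0.0013, 0.1231, 0, 0, 0, 1, 0, 0.0013, 0.1231, 0, 0, 0, 0, 0, 0.0013, 0.1231, 0, 0, 0, 0, 0, 0.0013, 0.1231, 0, 0, 0, 0, 0, 0.0013, 0.1231, 0, 0, 0, 0, 0, 0.0013, 0.1231, 0, 0, 0, 0, 0, 0.0013, 0.1231, 0, 0, 0, 0, 0, 0.0013, 0.1231, 0, 0, 0, 0, 0, 0.0013, 0.1231, 0, 0, 0])

```text
t: 19.6
position: [0.6094, -0.0958, 0.0222]
eef_rot: [0.843, 0.537, 0.0, 0.0]
contact_force: [0.5, -0.3, 0.1]
finger_gap: 0.394
finger_force: 29.9
```

```bash
python3 d.py .4376 .273 .13 -4
```

```text
d [ 0.2617 -0.3115 -0.1078] rv [ 0.0002 -0.0001 -0.3662] q [-0.2801  0.7212  1.4852  0.0001  0.935   0.1559] t 19.6 tooly -24.984001321511506
```

To row units: -0.3115 m / 0.8 = -0.3894, 0.07 m / 0.8 = 0.0875, -0.366 rad / 3.1416 = -0.1165.

tcp_steps(offsets=[0, 0, 0, -0.0625, 0, 0, 0, 0, 0, 0, -0.125, 0, 0, 0, 0, 0.0438, -0.05, -0.135, 0, 0, -0.0159, 0, 0.0875, -0.1038, -0.135, 0, 0, -0.0318, 0, 0.1375, -0.1625, -0.135, 0, 0, -0.0477, 0, 0.1875, -0.2225, -0.135, 0, 0, -0.0637, 0, 0.2375, -0.2825, -0.135, 0, 0, -0.0828, 0, 0.2813, -0.335, -0.135, 0, 0, -0.1019, 0, 0.3271, -0.3894, -0.135, 0, 0, -0.1165, 0, 0.3271, -0.3894, -0.1, 0, 0, -0.1165, 0, 0.3271, -0.3894, -0.0688, 0, 0, -0.1165, 0, 0.3271, -0.3894, -0.0688, 0, 0, -0.1165])

```text
t: 21.1
position: [0.436, 0.2726, 0.0757]
eef_rot: [0.731, 0.682, -0.002, -0.001]
contact_force: [-0.2, 0.2, -1.4]
finger_gap: 0.393
finger_force: 29.9
```

```bash
python3 d.py .4376 .2722 .035 -4
```

Run:
```python
import cv2
from h import *
cv2.imwrite("pics/w5.png",manip.snapshot("wrist"))
```

```text
d [-0.0002  0.0018  0.0407] rv [-0.0039  0.002   0.0002] q [0.4096 0.4996 1.7459 0.0001 0.9004 0.4791] t 21.1 tooly -3.988735517664238
```

View pics/w5.png

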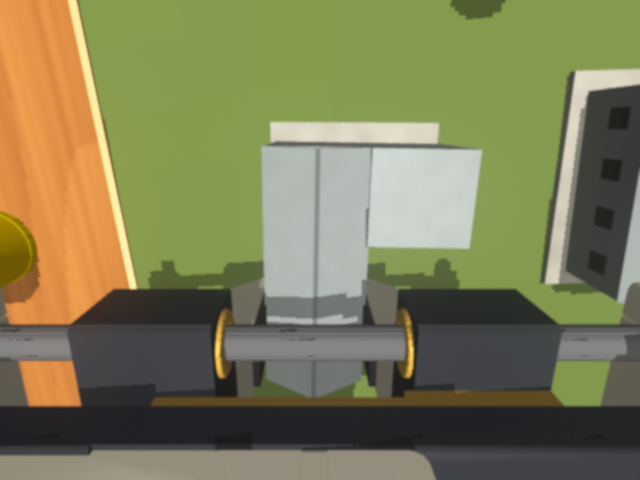

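The station is held straight over the ell slab (slab edge at row 132), wing over wing. Lower and release.

To row units: -0.13 m / 0.8 = -0.1625, -0.08 m / 0.8 = -0.1.

tcp_steps(offsets=[0, 0, 0.0013, 0.0313, 0, 0, 0, 0, 0, 0.0013, 0.0438, 0, 0, 0, 0, 0, 0.0013, 0.0506, 0, 0, 0, 0, 0, 0.0013, 0.0506, 0, 0, 0, 0, 0, 0.0013, 0.0506, 0, 0, 0, 0.7, 0, 0.0013, 0.0506, 0, 0, 0, 0.7, 0, 0.0013, 0.0506, 0, 0, 0, 0.7, 0, 0.0013, 0.0506, 0, 0, 0, 0.7, 0, 0.0013, -0.025, 0, 0, 0, 0.7, 0, 0, -0.1, 0, 0, 0, 1, 0, 0, -0.1625, 0, 0, 0, 1, 0, 0, -0.1625, 0, 0, 0])

```text
t: 22.65
position: [0.4394, 0.2739, 0.2115]
eef_rot: [0.731, 0.682, 0.004, 0.001]
contact_force: [-0.2, -0.4, -0.3]
finger_gap: 0.869
finger_force: 0.0
```

```bash
python3 d.py .30 .40 .25 -4
```

```text
d [ 0.1162 -0.1476 -0.0392] rv [ 0.008  -0.0043 -0.    ] q [0.4093 0.3368 1.5761 0.0001 1.2196 0.4791] t 22.65 tooly -4.002503797937387
```

To row units: -0.45 m / 0.8 = -0.5625, -0.42 m / 0.8 = -0.525.

tcp_steps(offsets=[1, 0, -0.0625, -0.0625, 0, 0, 0, 1, -0.075, -0.0625, -0.1, 0, 0, 0, 1, -0.15, -0.0625, -0.1, 0, 0, 0, 1, -0.225, -0.0625, -0.1, 0, 0, 0, 1, -0.3, -0.0625, -0.1, 0, 0, 0, 1, -0.375, -0.0625, -0.1, 0, 0, 0, 1, -0.45, -0.0625, -0.1, 0, 0, 0, 1, -0.525, -0.0625, -0.1, 0, 0, 0, 1, -0.5625, -0.0625, -0.1, 0, 0, 0, 1, -0.5625, -0.0625, -0.1, 0, 0, 0])

```text
t: 23.9
position: [0.3555, -0.1739, 0.2858]
eef_rot: [0.733, 0.681, -0.0, -0.001]
contact_force: [0.1, 0.3, 0.6]
finger_gap: 1.001
finger_force: 0.0
```

Run:
```python
import cv2
from h import *
t=manip.snapshot("top");s=manip.snapshot("scene")
cv2.imwrite("pics/t9.png",cv2.resize(t[100:320,90:460],None,fx=2.1,fy=2.1,interpolation=cv2.INTER_CUBIC)); cv2.imwrite("pics/s9.png",s)
```

```text
(no output)
```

View pics/t9.png

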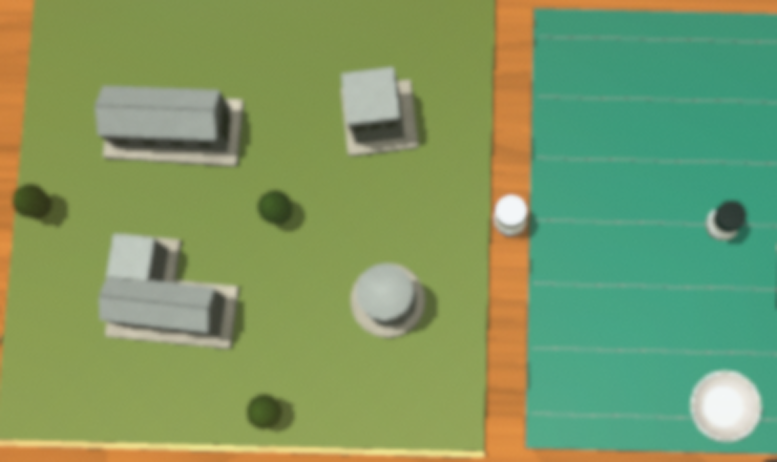

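View pics/s9.png

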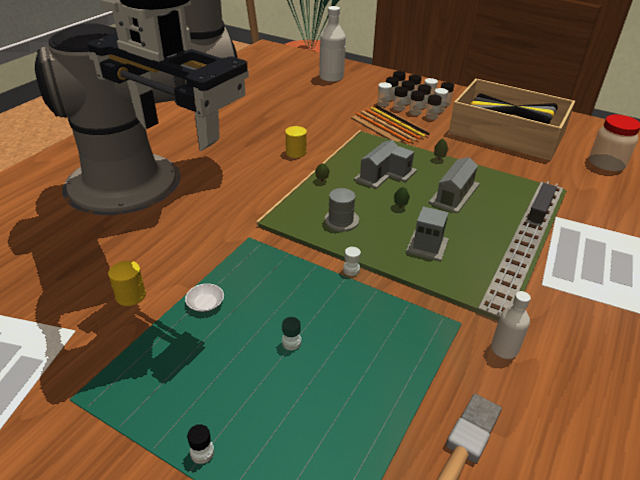

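The top view shows all four buildings on their slabs: shed (160,113), box (372,95), tower (386,293), station (158,300). The jar still stands at (728,217). I'll check the centring numerically.

Run:
```python
from h import *
np.set_printoptions(precision=4,suppress=True)
T=cam("top"); g=lambda q,z:np.array([onz(T,(x/2.1+90,y/2.1+100),z)[:2] for x,y in q]).mean(0)
print('box',g([(341,72),(395,67),(401,118),(348,124)],.075),'slab .6173 .1209')
print('tower',g([(386,292)],.069),'slab .4534 .1063')
print('shed',g([(101,88),(221,90),(217,142),(96,138)],.057),'slab .603 .3035')
print('station',g([(107,279),(223,285),(212,334),(100,320)],.057),'slab .439 .293')
print('wing',g([(113,235),(157,236),(151,280),(107,277)],.060),'want',.439+.036*.9976+.028*.0698,.293-.036*.0698+.028*.9976)
```

```text
box [0.6173 0.1211] slab .6173 .1209
tower [0.4523 0.1031] slab .4534 .1063
shed [0.6021 0.3032] slab .603 .3035
station [0.4393 0.2906] slab .439 .293
wing [0.4781 0.3161] want 0.476868 0.31842
```

All four are within about 3 mm of their places, so I hand the job in.

```bash
python3 -c "
from station import manip
print(manip.job_done())"
```

```text
the job is handed in; nothing more can be done
None
```

I handed the job in at about 24 s: all four buildings stand released on their own slabs, measured within about 4 mm of centre from the last top picture, and the paint jar is still upright in its place. The hand-in gave no verdict.

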